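# Index the mould turntable to its next hole

### The job

The mould insert on the little indexing turntable is to be polished on its next side: with the fingertips, press the plunger's dished cap down to free the table, and while it is down turn the table clockwise (seen from above) towards the next hole, one hole only, then let the cap spring fully back up so that the table is locked there. Do not turn it back past the hole it starts in, leave the insert lying in its pins, lift nothing, and leave everything else on the bench where it is. Finish clear of everything.

Things in the scene. Friction and masses are not known exactly. Their poses are not given: they have to be found in the camera images.
- table_axis (a point): Point on the turning table's upright axis, level with the table's top face (57 mm above the bench). The table is a steel disc 168 mm across, 15 mm thick, on a base 190 mm across fixed to the bench at any place and yaw; below the disc a fixed ring 200 mm across has six notches (the holes), 13 mm wide, 60 degrees apart, in its rim.
- dish (a point): Centre of the inner floor of the plunger's metal cap: a smooth, slippery open dish 60 mm across, 52 mm inside, rim 11 mm above this floor. It stands on the table's short arm 115 mm from the axis and turns with it. Floor 77 mm above the bench when up, 12 mm lower fully pressed. Closed fingers fit inside; pushing its rim sideways turns the table. Its 8 mm tooth locks in a notch.
- plunger (a joint): How far the cap is pressed down, in m: 0 fully up (locked), 0.012 fully down. Spring return: about 7 N at the start, 13 N fully down. From about 0.007 on the tooth is clear of the ring and the table can turn. Let go between notches, the tooth rides under the ring (cap about 7 mm down) and springs up into the next notch it meets, unless a finger is still over the cap or its rim.
- turntable (a joint): Angle of the turning table in rad, growing clockwise seen from above. It starts locked at 0; holes lie every 1.047 rad (60 degrees), the next one clockwise at 1.047. Locked play is about 0.025 either way. It is stiff (about 0.12 N m of friction, some 1 to 2 N at the cap) and stays where it is left.
- index_base: The fixture's fixed base; origin on the bench under the table axis, z up. At joint 0 the plunger arm points along its -x.
- insert: Aluminium mould insert lying loose on the turning table between six 13 mm high pins: block 80 x 60 x 26 mm with a round boss 42 mm across to 32 mm and a low bar; origin at the centre of its underside, on the table axis. It rides along.
- tin: Brass-coloured open round tin 72 mm across, 50 mm high, loose, beside the fixture; origin under its centre.
- stone: White polishing stone 12 x 130 x 8 mm lying loose beside the fixture; origin under its centre, long along y.
- jack: Small steel machinist's jack, a spool 36 mm across and 34 mm high, loose beside the fixture; origin under its centre.
- hammer: Loose hammer lying on the left of the bench, out of the way.
- wrench: Loose wrench lying on the right of the bench, out of the way.
Things that resemble listed ones, but are neither listed nor needed, are in the scene too. What is shaped like the insert but black or green is not meant.

How it is judged:
By the outcome, as a careful person would: the job done as asked, in the order asked, and still so for the second after the job is handed in, with the robot touching nothing.
It also fails if it takes over 40 s, if anything falls off the work surface, if the arm or the gripper's body presses on something with over 40 N, if the wrist force passes 120 N, or if a joint passes its speed limit or range.

### The arm

A 7-joint arm with a two-finger parallel gripper is mounted at the origin on the work surface. World frame = base frame: x ahead of the robot, y to its left, z up, the work surface at z = 0. Lengths are in m, angles in rad, forces in N, time in s.
With the tool pointing down it reaches from about 0.4 to 0.9 m from the base axis. Payload 5.5 kg.
Tool frame: the origin (TCP) lies between the finger pads; the fingertips stand 22 mm ahead of it and the grasp point (between the pads) lies 3 mm ahead of it (env.tcp_to_tips is the distance from the TCP to the fingertips, in m); z points along the fingers, y is the line along which they close (so a half turn about z gives the same grasp; the last joint's range is limited). The gripper opens to 85 mm and grips with 20 to 120 N. Pads are 22 mm wide; open, the fingers measure 114 mm over their backs; the gripper's body (76 mm by 85 mm) begins 54 mm behind the grasp point. The pads swing forward as they close: fully open they stand 13 mm farther back than shut.
Start: joints at [-1.044, 0.501, -0.427, 1.55, 0.221, 1.138, -0.21], TCP at [0.169, 0.628, 0.253] pointing down, gripper open.
Joint ranges: [-2.88, 2.88], [-0.31, 2.03], [-1.54, 1.56], [0.2, 2.42], [-1.41, 4.55], [0.19, 2.02], [-2.57, 2.57]. Speed limits (rad/s): [2.57, 2.57, 3.14, 3.14, 3.14, 3.14, 3.14].

### API

Orientations are given as a rotation vector (axis times angle).
In Python, from cell import env gives the robot as it stands. The module is installed in compiled form; this text tells all that it offers.
- The arm moves only by the tool apply_moves, never from a script. Its argument "deltas" is a list of rows, each a list of 6 numbers: the shift along the world's x, y, z in cm, then the turn, a rotation vector about the world's x, y, z in rad. A call has 1 to 10 rows; each row is the pose to reach, as a shift and turn from the pose commanded when the call began; what a row does not reach only later rows make up. A row lasts 1/8 s, in which the tool goes at most 62.5 mm and 10.7 degrees, less where a joint would pass 70% of its speed; a pose out of reach is approached as far as the arm can. A call with a gripper value outside its range is refused whole. "hand" is the opening, from 0 (shut) to 1 (fully open), set as the call begins (left out, the last holds). The fingers move at their own pace and stop on an object; the grip force is fixed at half the most. Time passes only in rows, so rows that repeat a pose let the fingers close. It gives the time, the measured TCP pose, the force, the opening and the grip force at its end, in the units of the state.
- env.get_obs(): the state, without advancing time (a new reading comes with each control period).
- env.camera(name): name is "scene" or "top" or "wrist"; returns the picture (480x640x3 uint8, red, green, blue); there is no depth.
- env.camera_model(name): a dict with "fov_y" (degrees; the focal length in pixels is half the picture's height over the tangent of half this angle, whatever the lens; pixels are square), "cx", "cy" (the principal point, pixels), "k1" (the pictures are not rectified: a ray, as slopes to the right and down, at radius r is drawn at 1 + k1 r^2 times it, then the intrinsics apply), "world_to_cam" (4x4, takes a point from world to camera coordinates); the wrist camera has in their place "mount" (4x4, takes a point from camera to tool coordinates, whose origin is the TCP and whose axes are the flange's). Camera axes: x right, y up, looking along -z (the intrinsics and any distortion apply to the point x, -y, -z); pixel columns grow to the right and rows downward; lengths in m; the calibration is good to about 2 mm. A picture is of the moment at which its call begins: read the wrist's pose just before it. camera_model takes no time and is no camera call.
- env.close_job(): hands the job in; it is judged then, once.
The state is a dict: "clock": time; "joint_positions": joint angles; "joint_vel": joint speeds; "tau": joint torques, N m; "eef_pos": TCP position; "tcp_rot": TCP orientation; "ft_force": force on the tool from outside, world axes, zero at the start; "moment": the same for the moment, N m; "gripper_width": opening from 0.0 (shut) to 1.0 (fully open); "grip_force": force on a finger pad.
Only numpy, scipy, OpenCV 4.12 (cv2) and the standard library are available. Lean on these libraries where they do the work, as an engineer would, in place of code of your own. Each camera call takes 0.05 s, during which the arm holds its last target. There are 200 camera calls.

## Working session

There is one attempt and no reset: what is moved stays moved. The work goes in short steps, Python scripts to look and compute and a tool call to move; the robot and the scene stay as the last step left them, time stands still between calls to the robot, and variables do not carry over. Pictures are saved under pics/ and viewed, at most 10 in all, crops included, and the job is handed in when it is done.

Besides the shell and the picture viewer there is one more tool, called after "Request:" as name(argument=value, ...), one argument or row to a line, values as JSON. apply_moves: Moves the arm, as the interface text tells. Its arguments: {"type":"object","properties":{"deltas":{"type":"array","items":{"type":"array","items":{"type":"number"}}},"hand":{"type":"number"}},"required":["deltas"]}

```bash
mkdir -p pics; cat > h.py <<'E'
import numpy as np,cv2
from cell import env
def ray(name,u,v,obs=None):
    m=env.camera_model(name);f=240/np.tan(np.radians(m["fov_y"])/2)
    d=np.array([(u-m["cx"])/f,(v-m["cy"])/f]);s=d.copy()
    for _ in range(30): s=d/(1+m["k1"]*(s@s))
    r=np.array([s[0],-s[1],-1])
    if name=="wrist":
        from scipy.spatial.transform import Rotation as R
        T=np.eye(4);T[:3,:3]=R.from_rotvec(obs["tcp_rot"]).as_matrix();T[:3,3]=obs["eef_pos"];T=T@m["mount"]
    else: T=np.linalg.inv(m["world_to_cam"])
    return T[:3,3],T[:3,:3]@r
def onz(name,u,v,z,obs=None):
    o,d=ray(name,u,v,obs);return o+d*(z-o[2])/d[2]
def proj(name,p):
    m=env.camera_model(name);f=240/np.tan(np.radians(m["fov_y"])/2)
    c=(np.array(m["world_to_cam"])@np.append(p,1))[:3];s=np.array([c[0],-c[1]])/-c[2]
    s=s*(1+m["k1"]*(s@s));return s*f+[m["cx"],m["cy"]]
E
python3 - <<'E'
from h import *
for n in("top","scene"):
    cv2.imwrite(f"pics/{n}0.png",env.camera(n)[:,:,::-1])
    print({k:np.round(v,3).tolist() for k,v in env.camera_model(n).items()})
print(env.get_obs(),env.tcp_to_tips)
E
```

```text
{'fov_y': 55.816, 'cx': 315.292, 'cy': 242.618, 'k1': -0.105, 'world_to_cam': [[-0.012, -1.0, 0.007, 0.004], [0.995, -0.011, 0.096, -0.581], [-0.096, 0.008, 0.995, -1.093], [0.0, 0.0, 0.0, 1.0]]}
{'fov_y': 54.792, 'cx': 315.044, 'cy': 246.68, 'k1': -0.082, 'world_to_cam': [[-0.843, 0.537, 0.014, 0.486], [-0.306, -0.502, 0.809, 0.131], [0.442, 0.677, 0.588, -1.492], [0.0, 0.0, 0.0, 1.0]]}
{'clock': 0.1, 'joint_positions': array([-1.0438042 ,  0.50176434, -0.42679961,  1.55131283,  0.2208033 ,
        1.13829579, -0.21026556]), 'joint_vel': array([-0.00068232, -0.00183693, -0.00040168, -0.00259596, -0.00108354,
        0.00097571, -0.00031404]), 'tau': array([-1.17566303e-02, -5.70808518e+01, -5.83843678e+00, -2.81744295e+01,
        1.06018485e-02,  5.44166556e-03, -1.39044565e-05]), 'eef_pos': array([0.16937981, 0.6269547 , 0.25236948]), 'tcp_rot': array([-4.13015093e-01, -3.11403333e+00,  2.67651326e-03]), 'ft_force': array([-0.9187694 ,  0.34992027, -0.23219344]), 'moment': array([-0.02529424,  0.05437076, -0.00655298]), 'grip_force': 0.0, 'gripper_width': 0.9979072936862362} 0.022
```

View pics/top0.png

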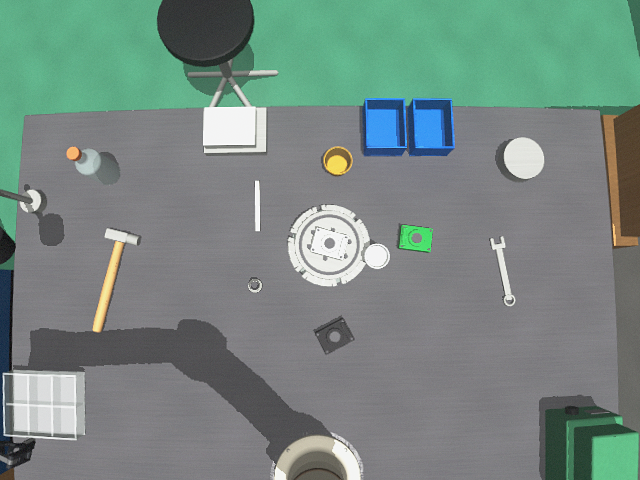

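View pics/scene0.png

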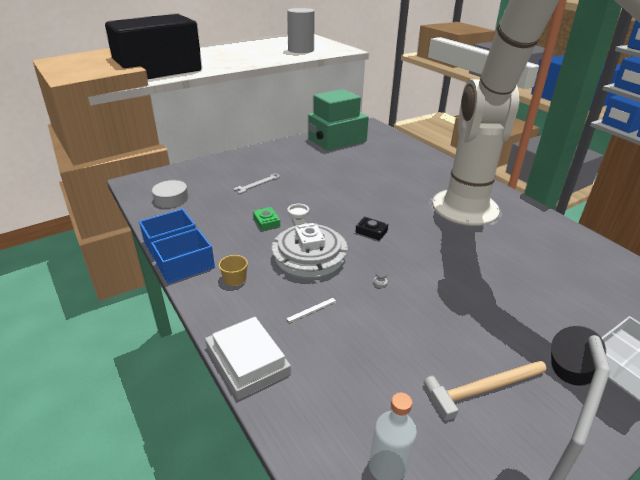

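The top view shows the fixture at about (329,245) and the dish at about (376,256), to its right. Clockwise takes the dish towards the robot, to about (343,291), clear of the black decoy at (334,336). Next I'll measure both points more finely.

```bash
python3 - <<'E'
from h import *
im=cv2.imread("pics/top0.png");g=cv2.cvtColor(im,cv2.COLOR_BGR2GRAY)
c=cv2.resize(im[190:310,270:430],None,fx=5,fy=5,interpolation=cv2.INTER_CUBIC);
s=cv2.imread("pics/scene0.png")[190:290,250:370]
cv2.imwrite("pics/crop.png",cv2.resize(im[190:310,270:430],(800,600),interpolation=cv2.INTER_CUBIC))
gc=cv2.cvtColor(c,cv2.COLOR_BGR2GRAY)
for a in (cv2.HoughCircles(gc,cv2.HOUGH_GRADIENT,1.5,100,param1=100,param2=40,minRadius=50,maxRadius=80),cv2.HoughCircles(gc,cv2.HOUGH_GRADIENT,1.5,200,param1=100,param2=40,minRadius=150,maxRadius=220)):
    if a is None: continue
    for x,y,r in a[0][:5]:
        u,v=x/5+270-.4,y/5+190-.4
        print(u,v,r/5,onz("top",u,v,.088)[:2],onz("top",u,v,.057)[:2],onz("top",u,v,.03)[:2])
m=env.camera_model("wrist");print({k:np.round(v,3).tolist() for k,v in m.items()})
E
```

```text
376.55002 255.75 12.79 [ 0.54310257 -0.14576681] [ 0.54514891 -0.15022184] [ 0.54693121 -0.15410203]
328.55002 244.95001 40.829998 [ 0.5697788  -0.03367454] [ 0.57260837 -0.03483849] [ 0.57507283 -0.03585226]
{'fov_y': 58.751, 'cx': 321.005, 'cy': 239.107, 'k1': 0.033, 'mount': [[-0.001, 0.947, 0.322, 0.083], [1.0, 0.001, 0.001, 0.0], [0.001, 0.322, -0.947, -0.121], [0.0, 0.0, 0.0, 1.0]]}
```

View pics/crop.png

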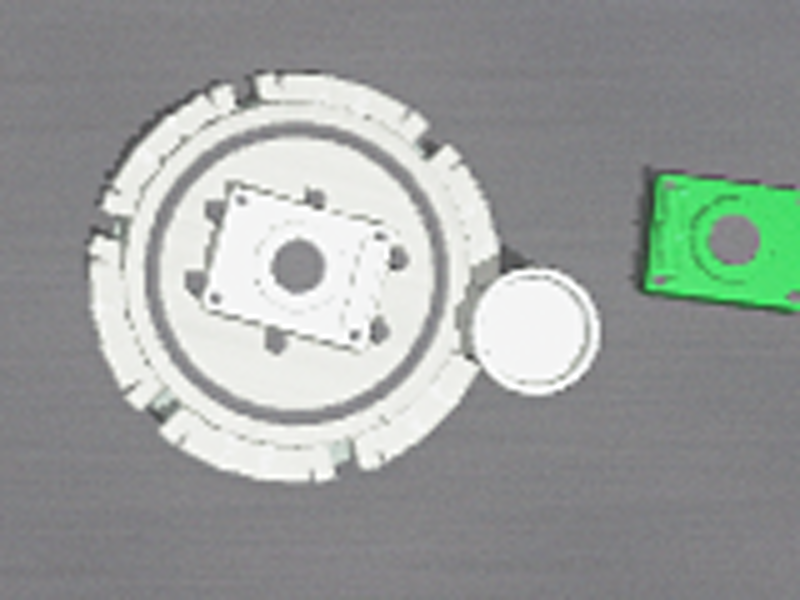

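Request:
apply_moves(
  deltas=[
    [2,-4,0,0,0,0],
    [4.4,-9,0,0,0,0],
    [6.9,-14.2,0,0,0,0],
    [9.4,-19.4,0,0,0,0],
    [11.9,-24.6,0,0,0,0],
    [14.4,-29.8,0,0,0,0],
    [16.9,-35,0,0,0,0],
    [19.4,-40.2,0,0,0,0],
    [21.9,-45.4,0,0,0,0],
    [24.4,-50.6,0,0,0,0],
  ],
  hand=0,
)

```text
clock: 1.35
eef_pos: [0.4138, 0.1197, 0.2534]
tcp_rot: [0.413, 3.114, 0.0]
ft_force: [1.5, 1.0, -0.0]
gripper_width: 0.0
grip_force: 0.0
```

Request:
apply_moves(
  deltas=[
    [2.5,-5.2,0,0,0,0],
    [5,-10.4,0,0,0,0],
    [7.5,-15.6,0,0,0,0],
    [10,-20.8,0,0,0,0],
    [12,-25,0,0,0,0],
    [13,-26.7,0,0,0,0],
    [13,-26.7,0,0,0,0],
    [13,-26.7,0,0,0,0],
  ],
)

```text
clock: 2.35
eef_pos: [0.5429, -0.1432, 0.2529]
tcp_rot: [-0.409, -3.113, -0.002]
ft_force: [0.2, 1.6, 0.9]
gripper_width: 0.003
grip_force: 0.0
```

```bash
python3 - <<'E'
from h import *
o=env.get_obs();im=env.camera("wrist")
for k in("clock","eef_pos","tcp_rot","joint_positions","ft_force","gripper_width"):print(k,np.round(o[k],4))
cv2.imwrite("pics/w1.png",im[:,:,::-1])
E
```

```text
clock 2.35
eef_pos [ 0.5429 -0.1432  0.2529]
tcp_rot [-4.0920e-01 -3.1134e+00 -2.0000e-03]
joint_positions [ 0.13    0.3115  0.0987  1.7914 -0.0363  1.0419  1.5517]
ft_force [0.1719 1.5982 0.9008]
gripper_width 0.0034
```

View pics/w1.png

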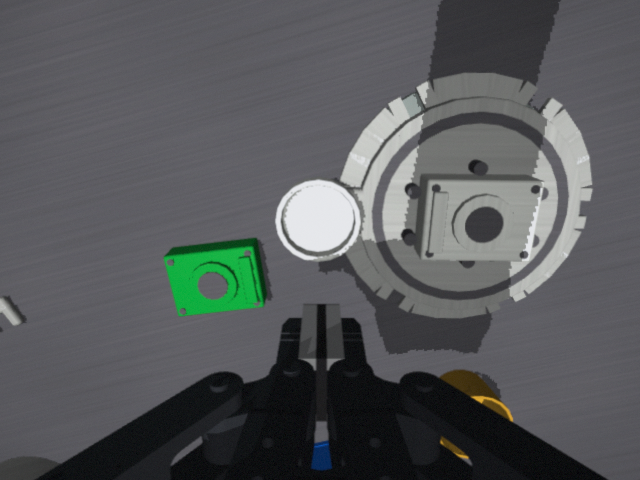

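The wrist view shows the dish rim centred at about (319,219) and the disc's grey ring centred at about (464,208). I'll cross-check these against the top view.

```bash
python3 - <<'E'
from h import *
o=env.get_obs();im=cv2.imread("pics/w1.png");m=(im.min(2)>190).astype(np.uint8)
n,l,s,c=cv2.connectedComponentsWithStats(m)
for i in range(1,n):
    if s[i,4]>1500:print(s[i],c[i])
for u,v in((319,219.5),):print(onz("wrist",u,v,.088,o))
print(onz("wrist",464,208,.057,o))
E
```

```text
[ 342   98   67   88 1879] [372.49654071 141.20542842]
[ 276  180   84   80 4551] [318.24148539 217.0358163 ]
[ 0.54268636 -0.14455833  0.088     ]
[ 0.57124118 -0.03756387  0.057     ]
```

Request:
apply_moves(
  deltas=[
    [0,-0.2,-3,0,0,0],
    [0,-0.2,-8,0,0,0],
    [0,-0.2,-12,0,0,0],
    [0,-0.2,-14,0,0,0],
    [0,-0.2,-15,0,0,0],
    [0,-0.2,-15.5,0,0,0],
    [0,-0.2,-16,0,0,0],
    [0,-0.2,-16.4,0,0,0],
    [0,-0.2,-16.4,0,0,0],
  ],
)

```text
clock: 3.52
eef_pos: [0.546, -0.1472, 0.0921]
tcp_rot: [0.411, 3.109, 0.0]
ft_force: [-2.3, 1.7, 10.7]
gripper_width: 0.004
grip_force: 5.4
```

Request:
apply_moves(
  deltas=[
    [0,0,-0.2,0,0,0],
    [0,0,-0.45,0,0,0],
    [0,0,-0.45,0,0,0],
  ],
)

```text
clock: 3.9
eef_pos: [0.5466, -0.1474, 0.0882]
tcp_rot: [0.411, 3.108, 0.0]
ft_force: [-2.3, 1.5, 12.7]
gripper_width: -0.0
grip_force: 6.3
```

Request:
apply_moves(
  deltas=[
    [-0.95,0.31,0,0,0,0],
    [-1.87,0.7,0,0,0,0],
    [-2.75,1.17,0,0,0,0],
    [-3.59,1.72,0,0,0,0],
    [-4.37,2.34,0,0,0,0],
    [-5.1,3.02,0,0,0,0],
    [-5.77,3.76,0,0,0,0],
    [-6.37,4.56,0,0,0,0],
    [-6.9,5.41,0,0,0,0],
    [-6.9,5.41,0,0,0,0],
  ],
)

```text
clock: 5.15
eef_pos: [0.4775, -0.0929, 0.0879]
tcp_rot: [0.411, 3.108, 0.001]
ft_force: [-0.6, 1.0, 11.7]
gripper_width: 0.003
grip_force: 6.4
```

```bash
python3 - <<'E'
from h import *
o=env.get_obs();im=env.camera("wrist")[:,:,::-1];t=env.camera("top")[:,:,::-1]
cv2.imwrite("pics/w2.png",np.hstack([cv2.resize(im,(400,300)),cv2.resize(t[190:340,250:450],(400,300),interpolation=cv2.INTER_CUBIC)]))
cv2.imwrite("pics/w2full.png",im)
print(np.round(o["eef_pos"],4),np.round(o["ft_force"],1))
E
```

```text
[ 0.4775 -0.0929  0.0879] [-0.6  1.  11.7]
```

View pics/w2.png

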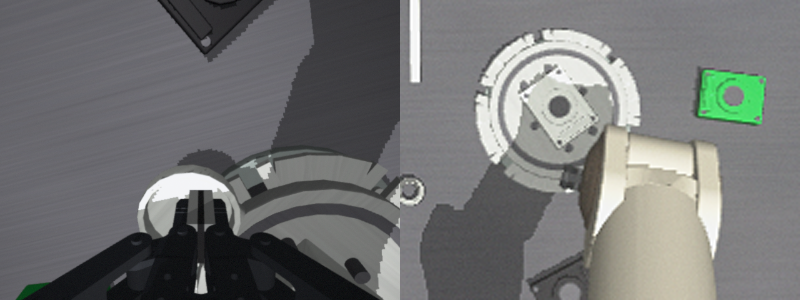

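The wrist view shows the dish moving with the finger inside it, and the insert turned about 40°. I'll measure the dish angle.

```bash
cat >> h.py <<'E'
def dish(f,o,z):
    # left, right and top extremes of the bright rim, ellipse through outer rim pixels
    im=cv2.imread(f);g=cv2.cvtColor(im,cv2.COLOR_BGR2GRAY)
    m=((g>205)&(np.arange(480)[:,None]<430)).astype(np.uint8)
    n,l,s,c=cv2.connectedComponentsWithStats(m)
    i=1+np.argmax([s[k,4] for k in range(1,n)]);print(s[i])
    pts=np.array([onz("wrist",u,v,z,o)[:2] for v,u in np.argwhere(l==i)])
    h=cv2.convexHull(pts.astype(np.float32)).reshape(-1,2)
    return h
def fitc(h,r=.030):
    from scipy.optimize import least_squares
    q=least_squares(lambda p:np.hypot(*(h-p).T)-r,h.mean(0),loss="soft_l1",f_scale=.0005)
    return q.x,np.abs(q.fun).mean()
E
python3 - <<'E'
from h import *
o=env.get_obs();h=dish("pics/w2full.png",o,.0775)
p,e=fitc(h);C=np.array([.573,-.036]);d=p-C
print(len(h),p,e,np.hypot(*d),-105.6-np.degrees(np.arctan2(d[1],d[0])))
E
```

```text
[ 222  277  144   59 3605]Traceback (most recent call last):
  File "<stdin>", line 2, in <module>
  File "h.py", line 25, in dish
    pts=np.array([onz("wrist",u,v,z,o)[:2] for v,u in np.argwhere(l==i)])
                  ~~~^^^^^^^^^^^^^^^^^
  File "h.py", line 14, in onz
    o,d=ray(name,u,v,obs);return o+d*(z-o[2])/d[2]
        ~~~^^^^^^^^^^^^^^
  File "h.py", line 4, in ray
    m=env.camera_model(name);f=240/np.tan(np.radians(m["fov_y"])/2)
ValueError: time passes only in moves, steps and waits
```

```bash
sed -i 's/^    pts=.*/    cs,_=cv2.findContours((l==i).astype(np.uint8),0,2);q=cv2.convexHull(cs[0]).reshape(-1,2)/; s/^    h=cv2.*/    h=np.array([onz("wrist",u,v,z,o)[:2] for u,v in q[:60]])/; s/^from cell import env/&\nimport functools\ncm=functools.lru_cache(None)(lambda n:env.camera_model(n))/; s/m=env.camera_model(name)/m=cm(name)/' h.py
python3 - <<'E'
from h import *
o=env.get_obs();h=dish("pics/w2full.png",o,.0775)
p,e=fitc(h);C=np.array([.573,-.036]);d=p-C
print(len(h),p,e,np.hypot(*d),-105.6-np.degrees(np.arctan2(d[1],d[0])))
for u,v in((222,345),(387,345),(304,276)):print(onz("wrist",u,v,.0775,o))
E
```

```text
[ 222  277  144   59 3605]
24 [ 0.48122553 -0.10120454] 0.0003485272053374475 0.11257968859590464 39.006712432066564
[ 0.47021453 -0.12769877  0.0775    ]
[ 0.48558067 -0.0712004   0.0775    ]
[ 0.45217635 -0.09235392  0.0775    ]
```

Request:
apply_moves(
  deltas=[
    [-0.25,0.44,0,0,0,0],
    [-0.45,0.89,0,0,0,0],
    [-0.65,1.35,0,0,0,0],
    [-0.82,1.82,0,0,0,0],
    [-0.94,2.2,0,0,0,0],
    [-0.94,2.2,0,0,0,0],
    [-0.94,2.2,0.5,0,0,0],
    [-0.94,2.2,0.9,0,0,0],
    [-0.94,2.2,1.2,0,0,0],
    [-0.94,2.2,1.2,0,0,0],
  ],
)

```text
clock: 6.5
eef_pos: [0.4651, -0.0713, 0.0971]
tcp_rot: [0.413, 3.114, 0.0]
ft_force: [0.0, -0.3, -0.7]
gripper_width: 0.001
grip_force: 0.0
```

```bash
python3 - <<'E'
from h import *
o=env.get_obs();im=env.camera("wrist")[:,:,::-1];cv2.imwrite("pics/w3.png",im)
print(np.round(o["eef_pos"],4),np.round(o["ft_force"],1))
C=np.array([.573,-.036]);f=o["eef_pos"][:2]-C
for z in(.081,.088):
    h=dish("pics/w3.png",o,z);p,e=fitc(h);d=p-C
    print(len(h),p,e,np.hypot(*d),-105.6-np.degrees(np.arctan2(d[1],d[0])))
print(254.4-np.degrees(np.arctan2(f[1],f[0])))
E
```

```text
[ 0.4651 -0.0713  0.0971] [ 0.  -0.3 -0.7]
[ 219  277  142   58 3246]
27 [ 0.47060595 -0.08197021] 0.00026121056752830614 0.11223992838361971 50.22211893681259
[ 219  277  142   58 3246]
27 [ 0.46811225 -0.08048208] 0.0005505638470980691 0.1139302176802317 51.41857567952715
416.2664207026388
```

View pics/w3.png

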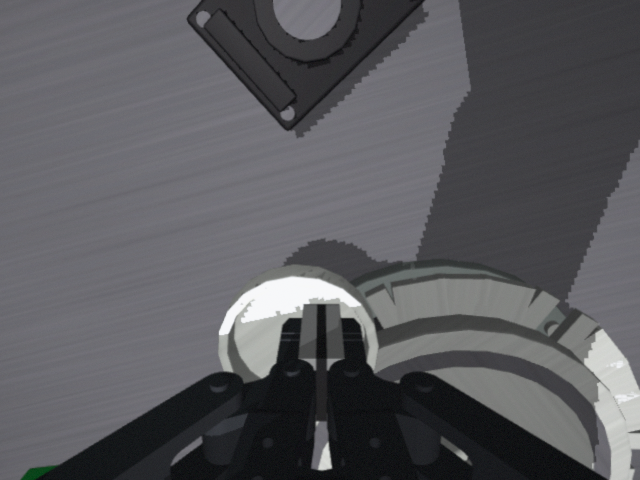

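The dish, at about (298,340), rides at about 50.5°. The finger is free inside it, with its tip 6 mm below the rim. I'll push sideways slowly until the tooth finds the notch.

Request:
apply_moves(
  deltas=[
    [-0.08,0.28,0,0,0,0],
    [-0.16,0.57,0,0,0,0],
    [-0.2,0.77,0,0,0,0],
    [-0.25,0.97,0,0,0,0],
    [-0.29,1.16,0,0,0,0],
    [-0.29,1.16,0,0,0,0],
  ],
)

```text
clock: 7.3
eef_pos: [0.4627, -0.0595, 0.097]
tcp_rot: [0.412, 3.113, 0.0]
ft_force: [2.9, -3.6, -0.0]
gripper_width: 0.002
grip_force: 2.1
```

Request:
apply_moves(
  deltas=[
    [-0.03,0.15,0,0,0,0],
    [-0.06,0.3,0,0,0,0],
    [-0.09,0.45,0,0,0,0],
    [-0.09,0.45,0,0,0,0],
  ],
)

```text
clock: 7.8
eef_pos: [0.4618, -0.0541, 0.0975]
tcp_rot: [0.412, 3.114, 0.002]
ft_force: [1.8, 0.7, 7.0]
gripper_width: -0.004
grip_force: 4.0
```

Request:
apply_moves(
  deltas=[
    [0.02,-0.2,0.2,0,0,0],
    [0.05,-0.4,0.6,0,0,0],
    [0.05,-0.5,1.2,0,0,0],
    [0.05,-0.5,2.2,0,0,0],
    [0.05,-0.5,5,0,0,0],
    [0.05,-0.5,9,0,0,0],
    [-2,-4,13,0,0,0],
    [-4,-9,15,0,0,0],
    [-4,-14,15,0,0,0],
    [-4,-14,15,0,0,0],
  ],
)

```text
clock: 9.05
eef_pos: [0.4204, -0.1994, 0.248]
tcp_rot: [0.424, 3.111, -0.002]
ft_force: [-0.2, 1.5, -0.3]
gripper_width: 0.002
grip_force: 0.0
```

```bash
python3 - <<'E'
from h import *
o=env.get_obs();t=env.camera("top")[:,:,::-1];s=env.camera("scene")[:,:,::-1]
cv2.imwrite("pics/t4.png",t);cv2.imwrite("pics/s4.png",s)
cv2.imwrite("pics/f4.png",np.hstack([cv2.resize(t[130:370,220:460],(400,400)),cv2.resize(s[170:330,230:390],(400,400),interpolation=cv2.INTER_CUBIC)]))
print(np.round(o["eef_pos"],4),np.round(o["ft_force"],1),o["clock"])
A=np.array([.573,-.036]);q=np.radians(-165.6);p=A+.115*np.array([np.cos(q),np.sin(q)])
for z in(.088,.081):print(proj("scene",[*p,z]),proj("top",[*p,z]))
E
```

```text
[ 0.4204 -0.1994  0.248 ] [-0.2  1.5 -0.3] 9.05
[337.97310239 213.17604119] [342.53551848 291.18949167]
[337.86498022 215.32119186] [342.33504435 291.15862453]
```

View pics/f4.png

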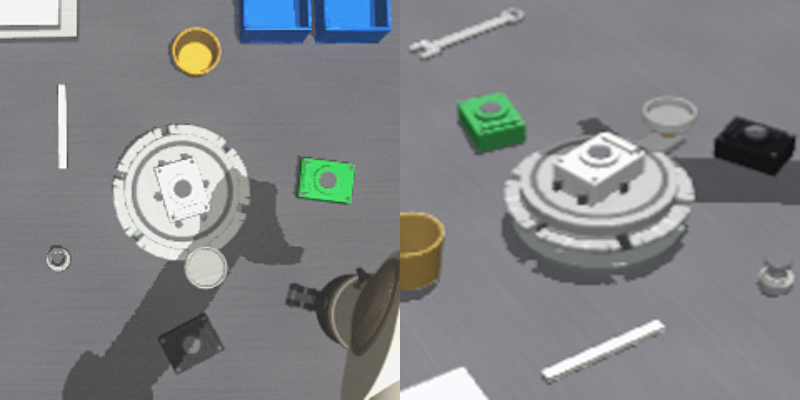

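The top view shows the dish at about (343.6,290.8), within about 1 px of the predicted next-hole position. In the scene view its rim sits at about (337.6,213.5), which fits a fully raised cap. The insert is still in its pins, the other parts in these views look unmoved, and the arm is clear.

```bash
python3 -c "
from cell import env
print(env.close_job())"
```

```text
the job is handed in; nothing more can be done
None
```

The table was turned clockwise by one hole (60°), and the cap looks fully up and locked there by the camera check. The insert is still in its pins, the arm is clear, and the job was handed in at about 9 s.

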